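# Set the portion stop of a bread cutting guide

### The job

Set the bread cutting guide on the worktop for the red clip's portion length: swing the stop's clamp lever fully open, slide the white fence along its rail until its pointer stands over the red clip on the board's front edge, then swing the lever fully home again so that the stop is locked there. Leave the things round it standing where they are.

Things in the scene. Friction and masses are not known exactly. Their poses are not given: they have to be found in the camera images.
- cutting_guide: Beech board, 180 (x) x 400 (y) x 24 mm, immovable on rubber feet. Origin under its centre on the worktop; x points away from the robot, y left along the rail, z up. Top at z = 24 mm. A steel rail, 24 mm wide, 16 mm high, runs along y at x = +60 mm; a white scale lies along the front edge. A wall cabinet hangs behind it, from world x = 0.58 m on, its underside about 0.48 m above the worktop.
- knife_guide (a point): Foot of the knife guide: board x = -10, y = -145, z = 24 mm. Four wooden blocks of 24 x 19 x 70 mm stand on the board round it, two at x = -52 and two at x = +33 mm, all within y = -124 to -166 mm; the knife slot lies between them. Fixed.
- portion_stop (a joint): Slide of the stop along the rail, m: the board y of the fence's mid plane and of its pointer; range -0.090 to +0.095. With the lever open it slides with about 8 N; locked it holds about 40 N. It starts near the middle of the rail, locked. The stop is an aluminium saddle (50 x 86 mm, top at z = 60 mm, from 5 mm right to 81 mm left of the mid plane) carrying the white fence.
- fence_top (a point): Point on the top edge of the white fence where it is best pinched, fingers on either side along y: board x = -10 mm, on the fence's mid plane, z = 81 mm; moves with the stop. The fence is an upright plate 10 mm thick in y, 106 mm long in x (board x = -65 to +41 mm), from z = 27 to 81 mm.
- pointer_tip (a point): Tip of the black pointer at the front end of the fence, on its mid plane, at board x = -74.5 mm, z = 27 mm, just behind the clips. It moves with the stop.
- clamp_lever (a joint): Angle of the black clamp lever on the saddle, rad, vertical axis. 0 = locked: it lies along the rail and points left (board +y). It opens anticlockwise seen from above, its end swinging from the left towards the robot, to a stop at 1.15. Below 0.35 its screw clamps the rail, above 0.5 the stop is free. It stays where it is left; turning takes 1 to 2 N at the knob. It starts within 0 to 0.08.
- lever_axis (a point): Point on the lever's axis of rotation at z = 62 mm: board x = +60 mm and 50 mm left (+y) of the fence's mid plane.
- lever_knob (a point): Top centre of the upright black knob at the lever's end, 75 mm from the axis, z = 104 mm. The knob is round, 17 mm in diameter, from z = 66 to 104 mm; the lever's arm that joins it at its foot is 13 mm wide, z = 66 to 74 mm. It can be pinched from above in any direction. While the lever is open, force on the knob along the rail also shifts the stop.
- red_clip: The mark: red plastic clip pushed over the board's front edge, 12 mm wide along the edge, 3 mm above the board; fixed. Origin at mid-width, on the level of the board's top (z = 24 mm), 1 mm in front of the edge; axes parallel to the board's. The fence's pointer must stand over its width. It may be left or right of the stop.
- blue_clip: Blue plastic clip of the same shape and size; another saved length, not wanted now.
- bread_knife: Bread knife with wooden handle, 320 mm long, lying on the worktop to the left of the guide; bystander. Origin near its middle.
- honey_jar: Glass honey jar with golden lid, 64 mm diameter, 100 mm high, standing to the left of the guide; bystander. Origin under its centre.
- pepper_mill: Wooden pepper mill, 58 mm diameter, 150 mm high, standing behind the guide's right end; bystander. Origin under its centre.
- drinking_glass: Clear drinking glass, 81 mm diameter, 92 mm high, standing to the right of the guide; bystander. Origin under its centre.

How it is judged:
On the way, in this order (a step that is already met when the one before it is completed fails the run):
1. the clamp lever has been swung open (more than 0.75 rad) (value of joint clamp_lever above 0.75 rad), for 0.1 s.
2. with the lever still open (more than 0.5 rad), the pointer stands over the red clip (within 6 mm of its middle along the edge) (y of pointer_tip in the frame of red_clip between -0.006 and 0.006 m and value of joint clamp_lever above 0.5 rad), for 0.2 s.
At the end, for the whole second after the job is handed in: The pointer stands over the red clip, within 6 mm of the clip's middle along the board's edge; the clamp lever is home (under 0.15 rad) so that the stop is locked, and the stop is at rest (y of pointer_tip in the frame of red_clip between -0.006 and 0.006 m and value of joint clamp_lever below 0.15 rad and velocity of joint portion_stop between -0.005 and 0.005 m/s); the robot touches nothing.
It fails at once if the bread knife is shifted by more than 30 mm or tipped over (distance of bread_knife from where it was at the start of the episode above 0.03 m).
It fails at once if the honey jar is shifted by more than 30 mm or tipped over (distance of honey_jar from where it was at the start of the episode above 0.03 m or angle between honey_jar's own z axis and vertical above 0.5 rad).
It fails at once if the pepper mill is shifted by more than 30 mm or tipped over (distance of pepper_mill from where it was at the start of the episode above 0.03 m or angle between pepper_mill's own z axis and vertical above 0.5 rad).
It fails at once if the drinking glass is shifted by more than 30 mm or tipped over (distance of drinking_glass from where it was at the start of the episode above 0.03 m or angle between drinking_glass's own z axis and vertical above 0.5 rad).
It also fails if it takes over 54 s, if anything falls off the work surface, if the arm or the gripper's body presses on something with over 40 N, if the wrist force passes 120 N, or if a joint passes its speed limit or range.

### The arm

A 6-joint arm with a two-finger parallel gripper is mounted at the origin on a cart in front of the work surface, level with it; the furniture and walls round the work are solid. World frame = base frame: x ahead of the robot, y to its left, z up, the work surface at z = 0. Lengths are in m, angles in rad, forces in N, time in s.
With the tool pointing down it reaches from about 0.325 to 0.875 m from the base axis. Payload 4.4 kg.
Tool frame: the origin (TCP) lies between the finger pads; the fingertips stand 8 mm ahead of it and the grasp point (between the pads) lies 11 mm behind it; z points along the fingers, y is the line along which they close (so a half turn about z gives the same grasp; the last joint's range is limited). The gripper opens to 85 mm and grips with 20 to 120 N. Pads are 22 mm wide; open, the fingers measure 114 mm over their backs; the gripper's body (76 mm by 85 mm) begins 54 mm behind the grasp point. The pads swing forward as they close: fully open they stand 13 mm farther back than shut.
Start: joints at [-1.484, 0.207, 1.542, -0, 1.393, -0.15], TCP at [0.135, -0.559, 0.213] pointing down, gripper open.
Joint ranges: [-2.73, 2.73], [-0.86, 2.22], [0.23, 2.46], [-1.11, 4.25], [0.08, 2.63], [-2.82, 2.82]. Speed limits (rad/s): [2.79, 2.79, 3.14, 3.14, 3.14, 3.14].

### API

Orientations are given as a unit quaternion [w, x, y, z].
In Python, from bench import r gives the robot as it stands. The module is installed in compiled form; this text tells all that it offers.
- The arm moves only by the shell command python3 -m creep 'ROWS' [FORCE]. ROWS is JSON, a list of rows, each an object with "gripper": the opening, from 0 (shut) to 1 (fully open); "offset": the shift along the tool's x, y, z in mm, a list of three; "twist": the turn, a rotation vector about the tool's x, y, z in degrees, a list of three. A call has exactly 5 rows; each row is the pose to reach, as a shift and turn from the pose commanded when the call began, along the tool's axes at that moment; what a row does not reach only later rows make up. A row lasts 1/10 s, in which the tool goes at most 50 mm and 8.59 degrees, less where a joint would pass 70% of its speed; a pose out of reach is approached as far as the arm can. A call with a gripper value outside its range is refused whole. The fingers move at their own pace and stop on an object; FORCE is the grip in N (left out, the last holds). Time passes only in rows, so rows that repeat a pose let the fingers close, or fill a call up. It gives the time, the measured TCP pose, the force, the opening and the grip force at its end, in the units of the state.
- r.get_obs(): the state, without advancing time (a new reading comes with each control period).
- r.capture(name): name is "side" or "top"; returns the picture (384x512x3 uint8, red, green, blue); there is no depth.
- r.camera_params(name): a dict with "mtx" (3x3 intrinsics, pixels), "distortion" ([k1, k2, p1, p2, k3] as OpenCV has them; the pictures are not rectified), "T" (4x4, takes a point from camera to world coordinates). Camera axes: x right, y down, z forward; pixel columns grow to the right and rows downward; lengths in m; the calibration is good to about 2 mm. A picture is of the moment at which its call begins. camera_params takes no time and is no camera call.
- r.hand_in(): hands the job in; it is judged then, once.
The state is a dict: "time_s": time; "joint_positions": joint angles; "qvel": joint speeds; "joint_torque": joint torques, N m; "tcp_pos": TCP position; "tcp_rot": TCP orientation; "contact_force": force on the tool from outside, world axes, zero at the start; "ft_torque": the same for the moment, N m; "width": finger opening in m; "grip_force": force on a finger pad.
Only numpy, scipy, OpenCV 4.12 (cv2) and the standard library are available. Lean on these libraries where they do the work, as an engineer would, in place of code of your own. Each camera call takes 0.05 s, during which the arm holds its last target. There are 200 camera calls.

## Working session

There is one attempt and no reset: what is moved stays moved. The work goes in short steps, Python scripts to look and compute and a shell command to move; the robot and the scene stay as the last step left them, time stands still between calls to the robot, and variables do not carry over. Pictures are saved under pics/ and viewed, at most 10 in all, crops included, and the job is handed in when it is done.

```bash
mkdir -p pics; python3 - <<'E'
from bench import r
import cv2
for n in("top","side"):
    im=r.capture(n); cv2.imwrite(f"pics/{n}0.png",cv2.resize(im[:,:,::-1],(800,600),interpolation=cv2.INTER_CUBIC)); cv2.imwrite(f"raw_{n}.png",im[:,:,::-1])
    p=r.camera_params(n); print(n,p["mtx"],p["distortion"],p["T"])
o=r.get_obs(); print(o["tcp_pos"],o["tcp_rot"],o["width"],o["time_s"])
E
```

```text
top [[349.46161846   0.         256.32162363]
 [  0.         349.46161846 192.69643448]
 [  0.           0.           1.        ]] [-0.010962  0.        0.        0.        0.      ] [[-0.01554356 -0.99840265  0.05431889  0.47714933]
 [-0.99979424  0.01481116 -0.01385992 -0.01802797]
 [ 0.01303325 -0.05452315 -0.99842744  1.14352697]
 [ 0.          0.          0.          1.        ]]
side [[499.91850485   0.         244.19307538]
 [  0.         499.91850485 193.66058797]
 [  0.           0.           1.        ]] [-0.1437492  0.         0.         0.         0.       ] [[ 0.99847847 -0.04511813  0.0317033   0.48858319]
 [-0.05046496 -0.51591177  0.85515398 -1.41781682]
 [-0.02222685 -0.85545275 -0.51740368  0.93590866]
 [ 0.          0.          0.          1.        ]]
[ 0.13537536 -0.55807496  0.21210351] [-1.06398752e-03  9.92938883e-01  1.18622266e-01  3.83561992e-05] 0.08586082325427649 0.1
```

View pics/top0.png

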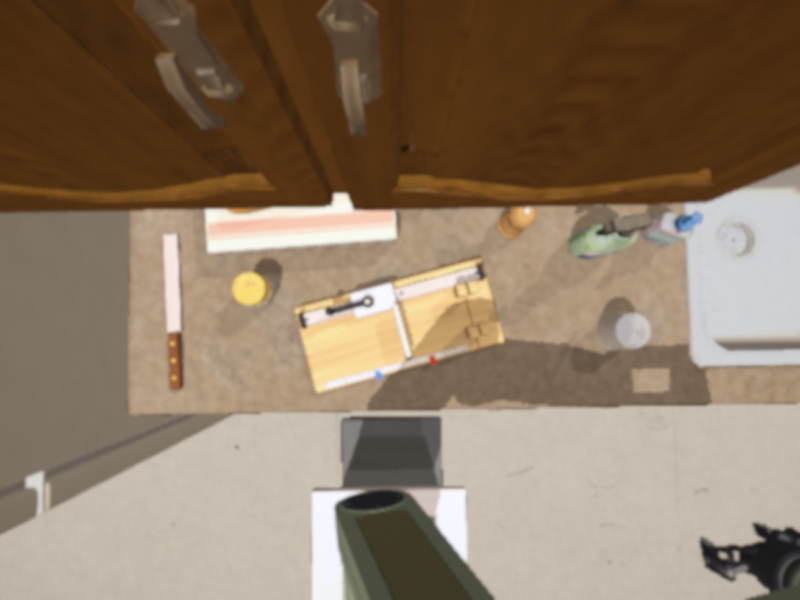

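View pics/side0.png

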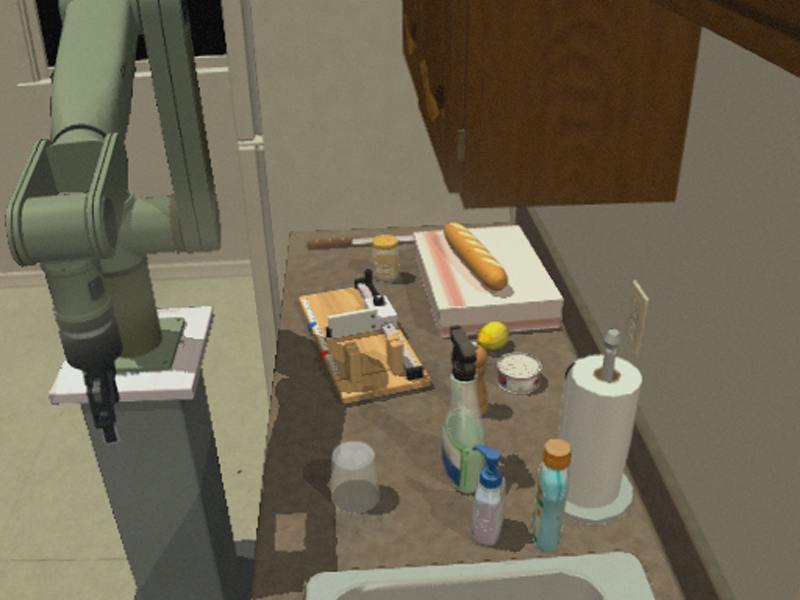

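The top view shows the board's corners at about (295,308), (480,260), (503,340) and (318,390). The red clip is at (433,360), the blue clip at (378,374), and the fence front at (408,355). I'll enlarge the board.

```bash
python3 - <<'E'
import cv2
im=cv2.imread("raw_top.png")[155:260,182:332]
cv2.imwrite("pics/c1.png",cv2.resize(im,None,fx=5,fy=5,interpolation=cv2.INTER_CUBIC))
im=cv2.imread("raw_side.png")[160:265,180:285]
cv2.imwrite("pics/c2.png",cv2.resize(im,None,fx=5,fy=5,interpolation=cv2.INTER_CUBIC))
E
```

```text
(no output)
```

View pics/c1.png

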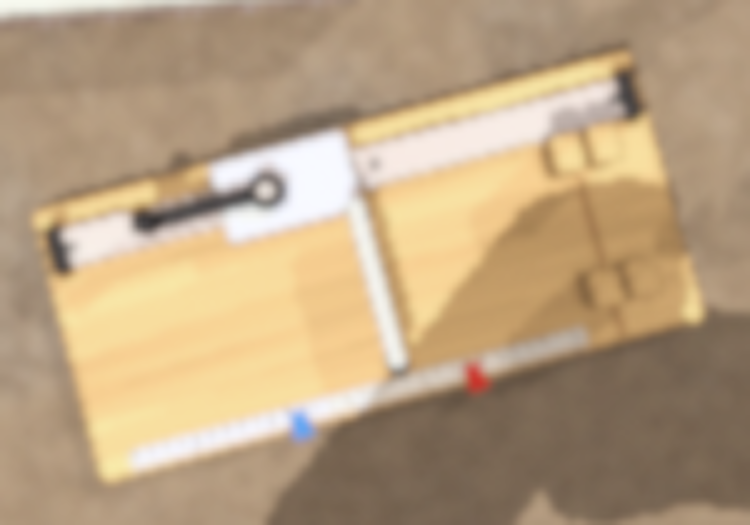

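Crop (5x): the board's corners are (35,213), (628,45), (704,318) and (105,482). The pivot is (267,189), the knob (147,221), the pointer (399,374), red (477,381) and blue (302,427). Next I fit the board pose.

```bash
cat > h.py <<'E'
import numpy as np,cv2
from bench import r
from scipy.optimize import least_squares
from scipy.spatial.transform import Rotation as R
def ray(n,uv,z):
    p=r.camera_params(n);T=np.array(p["T"])
    a=cv2.undistortPoints(np.array([[uv]],float),np.array(p["mtx"]),np.array(p["distortion"]))[0,0]
    d=T[:3,:3]@[a[0],a[1],1]; return T[:3,3]+d*(z-T[2,3])/d[2]
def proj(n,P):
    p=r.camera_params(n);T=np.linalg.inv(np.array(p["T"]))
    return cv2.projectPoints(np.array(P,float).reshape(-1,1,3),T[:3,:3],T[:3,3],np.array(p["mtx"]),np.array(p["distortion"]))[0][:,0]
def crop(c,z): return ray("top",((c[0]+.5)/5-.5+182,(c[1]+.5)/5-.5+155),z)
def b2w(x,y,z,q): c,s=np.cos(q[2]),np.sin(q[2]); return np.array([q[0]+c*x-s*y,q[1]+s*x+c*y,z])
def w2b(P,q): c,s=np.cos(q[2]),np.sin(q[2]); d=P[:2]-q[:2]; return np.array([c*d[0]+s*d[1],-s*d[0]+c*d[1]])
E
python3 - <<'E'
from h import *
C=[crop(c,.024) for c in[(35,213),(628,45),(704,318),(105,482)]]
B=[(.09,.2),(.09,-.2),(-.09,-.2),(-.09,.2)]
f=lambda q:np.concatenate([b2w(*b,0,q)[:2]-c[:2] for b,c in zip(B,C)])
s=least_squares(f,[.4,0,.2]);q=s.x;print("q",q.round(4),(1000*s.fun).round(1))
for n,c,z in[("axis",(267,189),.08),("knob",(147,221),.104),("tip",(399,374),.027),("red",(477,381),.027),("blue",(302,427),.027),("fence back",(356,195),.081),("fencefront",(397,360),.081)]:
    P=crop(c,z);print(n,P.round(4),w2b(P,q).round(4))
E
```

```text
q [ 0.4912 -0.0301  0.2547] [ 1.1  2.8 -1.  -1.5  1.4 -2.2 -1.5  0.9]
axis [0.5369 0.0321 0.08  ] [0.0599 0.0487]
knob [0.5175 0.1025 0.104 ] [0.0589 0.1217]
tip [ 0.4207 -0.0479  0.027 ] [-0.0727  0.0005]
red [ 0.4154 -0.0975  0.027 ] [-0.0903 -0.0461]
blue [0.3881 0.0143 0.027 ] [-0.0886  0.0689]
fence back [ 0.5324 -0.022   0.081 ] [ 0.0418 -0.0026]
fencefront [ 0.4319 -0.0454  0.081 ] [-0.0613  0.0002]
```

View pics/c2.png

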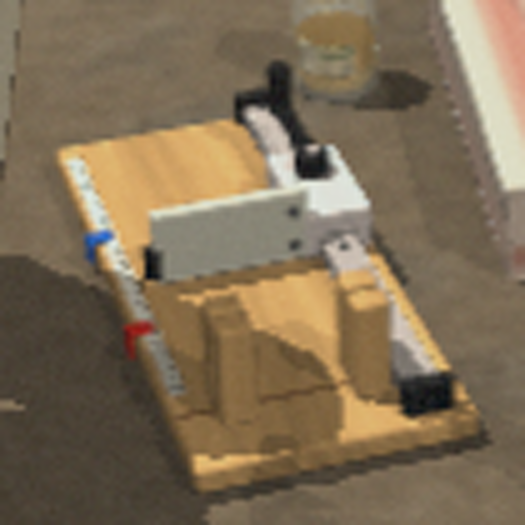

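```bash
cat >> h.py <<'E'
def go(P,yaw):
    o=r.get_obs();M=R.from_quat(np.roll(o["tcp_rot"],-1))
    G=R.from_euler("z",yaw)*R.from_euler("x",np.pi)
    print("t",o["time_s"],"tcp",np.round(o["tcp_pos"],4),"F",np.round(o["contact_force"],1),"w",round(o["width"],4))
    print("offset",(1000*M.inv().apply(np.array(P)-o["tcp_pos"])).round(1),"twist",np.degrees((M.inv()*G).as_rotvec()).round(1))
E
python3 -c "
from h import *
go([.517,.102,.20],1.825)"
```

```text
t 0.1 tcp [ 0.1354 -0.5581  0.2121] F [ 0.5 -0.5 -0.4] w 0.0859
offset [ 526.4 -551.6   13.4] twist [ -0.1  -0.1 -90.9]
```

```bash
python3 -m creep '[{"gripper":0.7,"offset":[34,-36,0],"twist":[0,0,-6]},{"gripper":0.7,"offset":[68,-72,0],"twist":[0,0,-14]},{"gripper":0.7,"offset":[102,-108,0],"twist":[0,0,-22]},{"gripper":0.7,"offset":[136,-144,0],"twist":[0,0,-30]},{"gripper":0.7,"offset":[170,-180,0],"twist":[0,0,-38]}]'; python3 -c "
from h import *
go([.517,.102,.20],1.825)"
```

```text
time_s: 0.6
tcp_pos: [0.2587, -0.3417, 0.2127]
tcp_rot: [-0.0, 0.899, 0.438, 0.0]
contact_force: [0.9, 0.2, 0.3]
width: 0.0597
grip_force: 0.0
t 0.6 tcp [ 0.2587 -0.3417  0.2127] F [0.9 0.2 0.3] w 0.0597
offset [508.6 -70.4  13. ] twist [ -0.   -0.  -52.7]
```

```bash
python3 -m creep '[{"gripper":0.7,"offset":[48,-7,0],"twist":[0,0,-8]},{"gripper":0.7,"offset":[96,-14,0],"twist":[0,0,-16]},{"gripper":0.7,"offset":[144,-21,0],"twist":[0,0,-24]},{"gripper":0.7,"offset":[192,-28,0],"twist":[0,0,-32]},{"gripper":0.7,"offset":[240,-35,0],"twist":[0,0,-40]}]'; python3 -c "
from h import *
go([.517,.102,.20],1.825)"
```

```text
time_s: 1.1
tcp_pos: [0.3801, -0.132, 0.213]
tcp_rot: [0.0, 0.695, 0.719, 0.0]
contact_force: [0.0, -0.5, 0.2]
width: 0.0597
grip_force: 0.0
t 1.1 tcp [ 0.3801 -0.132   0.213 ] F [ 0.  -0.5  0.2] w 0.0597
offset [229.2 144.7  13. ] twist [  0.    0.  -12.6]
```

```bash
python3 -m creep '[{"gripper":0.7,"offset":[40,25,0],"twist":[0,0,-6]},{"gripper":0.7,"offset":[80,50,0],"twist":[0,0,-12.6]},{"gripper":0.7,"offset":[120,76,0],"twist":[0,0,-12.6]},{"gripper":0.7,"offset":[160,101,0],"twist":[0,0,-12.6]},{"gripper":0.7,"offset":[195,123,10],"twist":[0,0,-12.6]}]'; python3 -m creep '[{"gripper":0.7,"offset":[0,0,0],"twist":[0,0,0]},{"gripper":0.7,"offset":[0,0,0],"twist":[0,0,0]},{"gripper":0.7,"offset":[0,0,0],"twist":[0,0,0]},{"gripper":0.7,"offset":[0,0,0],"twist":[0,0,0]},{"gripper":0.7,"offset":[0,0,0],"twist":[0,0,0]}]' >/dev/null;  python3 -c "
from h import *
go([.517,.102,.084],1.825)"
```

```text
time_s: 1.6
tcp_pos: [0.499, 0.0668, 0.2042]
tcp_rot: [0.001, 0.614, 0.79, 0.001]
contact_force: [1.2, -0.4, 0.9]
width: 0.0598
grip_force: 0.0
t 2.1 tcp [0.4971 0.0633 0.2035] F [ 0.7 -0.1  0.2] w 0.0599
offset [ 32.7  28.7 119.5] twist [ 0.   0.  -0.5]
```

```bash
python3 -m creep '[{"gripper":0.7,"offset":[16,14,20],"twist":[0,0,0]},{"gripper":0.7,"offset":[33,29,40],"twist":[0,0,0]},{"gripper":0.7,"offset":[33,29,70],"twist":[0,0,0]},{"gripper":0.7,"offset":[33,29,76],"twist":[0,0,0]},{"gripper":0.7,"offset":[33,29,76],"twist":[0,0,0]}]';  python3 - <<'E'
from h import *
go([.517,.102,.084],1.825)
im=np.hstack([cv2.resize(r.capture("top")[140:250,182:282],(400,440),interpolation=2),cv2.resize(r.capture("side")[110:220,190:290],(400,440),interpolation=2)])
cv2.imwrite("pics/a1.png",im[:,:,::-1])
E
```

```text
time_s: 2.6
tcp_pos: [0.5159, 0.1029, 0.1262]
tcp_rot: [-0.001, 0.615, 0.789, -0.001]
contact_force: [0.1, 0.7, 1.1]
width: 0.0594
grip_force: 0.0
t 2.6 tcp [0.5159 0.1029 0.1262] F [0.1 0.7 1.1] w 0.0594
offset [-1.1  1.  42.2] twist [-0.2 -0.  -0.4]
```

View pics/a1.png

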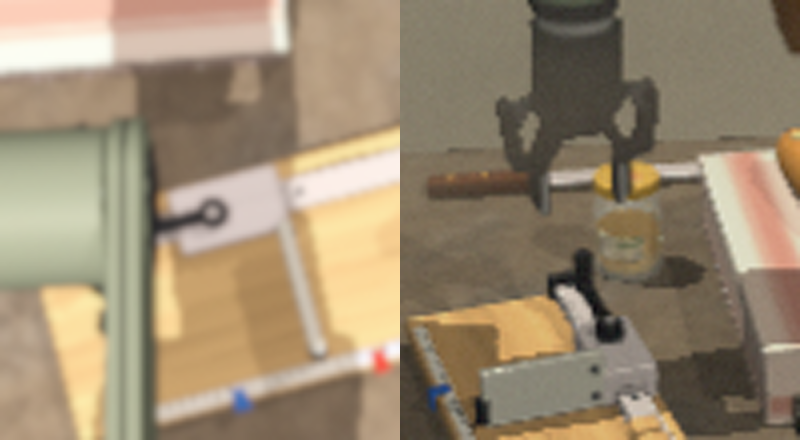

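In the side crop the fingers (543 and 622) straddle the knob (583). I'll go down and pinch.

```bash
python3 -m creep '[{"gripper":0.7,"offset":[-1,1,15],"twist":[0,0,0]},{"gripper":0.7,"offset":[-1,1,30],"twist":[0,0,0]},{"gripper":0.7,"offset":[-1,1,42],"twist":[0,0,0]},{"gripper":0.7,"offset":[-1,1,42],"twist":[0,0,0]},{"gripper":0.5,"offset":[-1,1,42],"twist":[0,0,0]}]' 25; python3 -m creep '[{"gripper":0,"offset":[0,0,0],"twist":[0,0,0]},{"gripper":0,"offset":[0,0,0],"twist":[0,0,0]},{"gripper":0,"offset":[0,0,0],"twist":[0,0,0]},{"gripper":0,"offset":[0,0,0],"twist":[0,0,0]},{"gripper":0,"offset":[0,0,0],"twist":[0,0,0]}]'
python3 - <<'E'
from h import *
o=r.get_obs();q=[.4912,-.0301,.2547];print(w2b(o["tcp_pos"],q))
# arc in tool axes: tool x,y at start
M=R.from_quat(np.roll(o["tcp_rot"],-1))
A=lambda t,s=0:b2w(.06-.075*np.sin(t),.05+s+.075*np.cos(t),0,q)
for t in np.arange(0,1.2,.1): print(round(t,2),round(-np.degrees(t),1),(1000*M.inv().apply(A(t)-A(0))).round(1))
E
```

```text
time_s: 3.2
tcp_pos: [0.519, 0.1027, 0.0859]
tcp_rot: [0.0, 0.614, 0.789, 0.0]
contact_force: [-0.3, -0.0, -0.3]
width: 0.0465
grip_force: 0.0
time_s: 3.7
tcp_pos: [0.5188, 0.1029, 0.0858]
tcp_rot: [0.0, 0.614, 0.789, 0.0]
contact_force: [-1.6, -0.3, 5.0]
width: 0.0001
grip_force: 2.1
[0.06019026 0.12171606]
0.0 -0.0 [0. 0. 0.]
0.1 -5.7 [-0.4 -7.5 -0. ]
0.2 -11.5 [ -1.6 -14.9  -0. ]
0.3 -17.2 [ -3.5 -22.1  -0. ]
0.4 -22.9 [ -6.1 -29.2  -0. ]
0.5 -28.6 [ -9.4 -35.9  -0. ]
0.6 -34.4 [-13.4 -42.3  -0. ]
0.7 -40.1 [-17.9 -48.2  -0. ]
0.8 -45.8 [-23.1 -53.7  -0. ]
0.9 -51.6 [-28.8 -58.6  -0. ]
1.0 -57.3 [-34.9 -62.9  -0. ]
1.1 -63.0 [-41.4 -66.6  -0. ]
```

The fingers shut on nothing, so I look.

```bash
python3 - <<'E'
from h import *
im=np.hstack([cv2.resize(r.capture("top")[140:240,182:272],(360,400),interpolation=2),cv2.resize(r.capture("side")[140:230,200:290],(400,400),interpolation=2)])
cv2.imwrite("pics/a2.png",im[:,:,::-1])
o=r.get_obs();print(o["contact_force"],o["width"])
q=[.4912,-.0301,.2547];print([ (k,proj("side",b2w(*k,q)).round(1)) for k in[(.06,.125,.104),(.06,.05,.08),(-.0745,0,.027),(-.065,0,.081),(.041,0,.081),(-.091,-.046,.027),(.09,.2,.024),(-.09,.2,.024),(-.09,-.2,.024),(.09,-.2,.024)]])
E
```

```text
[-1.57888065 -0.71039702  5.2593965 ] 0.00033498679549027983
[((0.06, 0.125, 0.104), array([[235.8, 171.8]])), ((0.06, 0.05, 0.08), array([[242.4, 188.1]])), ((-0.0745, 0, 0.027), array([[208.2, 216.3]])), ((-0.065, 0, 0.081), array([[210. , 201.9]])), ((0.041, 0, 0.081), array([[241.4, 196.1]])), ((-0.091, -0.046, 0.027), array([[206.6, 224.8]])), ((0.09, 0.2, 0.024), array([[238.4, 180.3]])), ((-0.09, 0.2, 0.024), array([[190.7, 188.7]])), ((-0.09, -0.2, 0.024), array([[219.5, 253.7]])), ((0.09, -0.2, 0.024), array([[276.7, 241.7]]))]
```

View pics/a2.png

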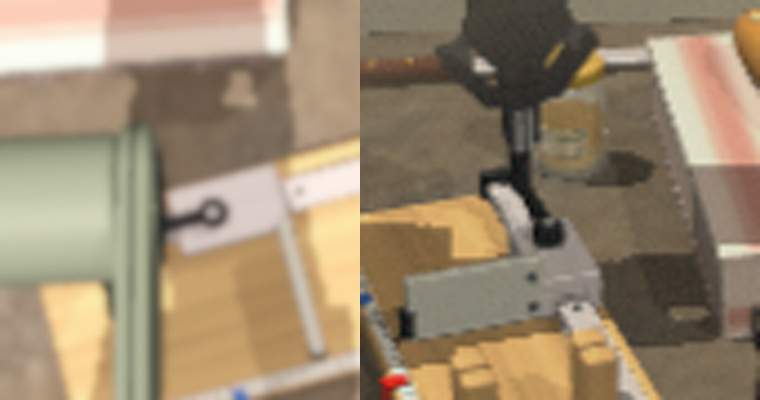

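```bash
python3 - <<'E'
from h import *
o=r.get_obs();p=o["tcp_pos"]
print(p,[proj("side",[*a]).round(1).tolist() for a in[(.5159,.1029,.118),(.5159,.1029,.126),(p[0],p[1],.078),(p[0],p[1],.09)]])
im=cv2.resize(r.capture("side")[145:205,205:275],(700,600),interpolation=2)
for a in[(p[0],p[1],.078)]:
    u=proj("side",a)[0]; 
    print(u)
cv2.imwrite("pics/a3.png",im[:,:,::-1])
E
```

```text
[0.51877811 0.10286395 0.08578713] [[[235.1, 168.7]], [[235.1, 166.7]], [[236.3, 178.8]], [[236.2, 175.8]]]
[236.3104261 178.7681951]
```

View pics/a3.png

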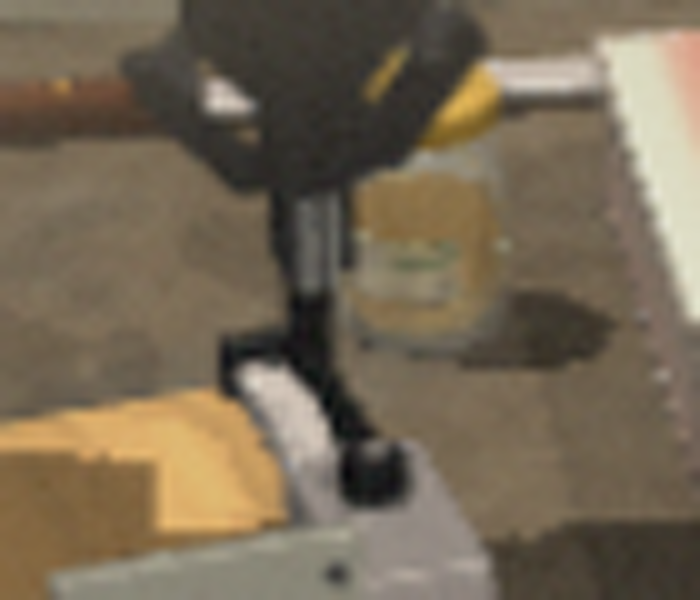

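The closed fingertips end near crop (315,290), where the black knob hides the rest. I'll check the finger geometry against the start picture.

```bash
python3 - <<'E'
from h import *
print([proj("side",[.1354,-.558,z]).round(1).tolist() for z in(.204,.212,.217)])
q=[.4912,-.0301,.2547]
print(proj("side",[b2w(.06,.125,z,q) for z in(.104,.066)]).round(1))
a=cv2.imread("raw_side.png")[225:285,45:95]
b=cv2.cvtColor(r.capture("side"),cv2.COLOR_RGB2BGR)[155:195,215:265]
c=cv2.imread("raw_side.png")[155:195,215:265]
f=lambda x:cv2.resize(x,None,fx=7,fy=7,interpolation=0)
cv2.imwrite("pics/a4.png",np.hstack([f(b),f(c)])) 
cv2.imwrite("x.png",f(a))
g=a.mean(2).astype(int);print(g[40:60,10:40:2])
E
```

```text
[[[75.8, 281.7]], [[75.0, 279.0]], [[74.6, 277.3]]]
[[235.8 171.8]
 [236.1 181.3]]
[[ 84  81  48  35  37  71  60  38  31  43  82  83  80  84  85]
 [ 86  87  52  27  33  43  46  37  37  37  81  83  85  84  84]
 [ 80  82  65  28  46  34  41  33  35  37  82  84  83  81  84]
 [ 82  82  69  36  44  34  34  33  29  32  84  86  88  83  84]
 [ 79  84  81  36  39  40  38  42  32  38  84  84  84  81  84]
 [ 77  81  84  37  41  44  39  42  35  71  84  84  84  83  84]
 [ 62  85  85  41  43  37  43  38  36  78  84  85  82  83  84]
 [127  84  83  41  36  38  38  35  30  82  82  87  85  84  83]
 [131  81  83  49  30  33  29  21  31  90  82  83  84  84  85]
 [129  82  83  71  75  70  31  37  33  84  83  85  85  81  83]
 [146  82  85  81  82  91  30  36  31  84  85  83  82  82  84]
 [151  79  81  85  84  89  26  37  37  64  90  79  79  84  84]
 [149  79  82  83  85  87  35  29  41  52 101  80  80  82  82]
 [150  67  83  84  82  94  38  33  27  37 104  79  84  86  81]
 [146 127  82  86  85  96  34  36  34  29 103  83  84  82  83]
 [148 132  86  82  84  87  57  30  39  29  94  86  84  86  84]
 [150 130  80  79  82  81  63  33  29  28  87  87  83  83  86]
 [147 150  81  83  81  85  88  31  37  58  98  85  87  83  84]
 [153 152  81  85  83  84  92  60  92  93  91  86  80  83  83]
 [151 149  80  83  82  84  90  93  87  84  81  82  85  85  84]]
```

View pics/a4.png

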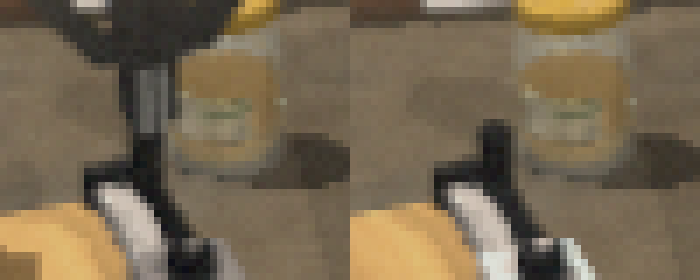

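Both readings are possible: tips resting on something, or off beside the knob. I'll lift and compare the pictures numerically.

```bash
python3 -m creep '[{"gripper":0,"offset":[0,0,-10],"twist":[0,0,0]},{"gripper":0,"offset":[0,0,-25],"twist":[0,0,0]},{"gripper":0,"offset":[0,0,-40],"twist":[0,0,0]},{"gripper":0,"offset":[0,0,-40],"twist":[0,0,0]},{"gripper":0,"offset":[0,0,-40],"twist":[0,0,0]}]'; python3 - <<'E'
from h import *
b=r.capture("side");cv2.imwrite("lift.png",b[:,:,::-1])
p=r.get_obs()["tcp_pos"];print(p,proj("side",[[p[0],p[1],p[2]-.008]]))
g=b.mean(2).astype(int);i=cv2.imread("raw_side.png").mean(2).astype(int)
print("cols 226..248");
for y in range(154,186):print(y,*g[y,226:249],"|",*i[y,226:249])
E
```

```text
time_s: 4.4
tcp_pos: [0.5186, 0.1029, 0.1252]
tcp_rot: [0.0, 0.614, 0.789, 0.0]
contact_force: [-0.7, -0.6, -0.6]
width: 0.0
grip_force: 0.0
[0.51797758 0.10284109 0.12457879] [[235.74126401 169.05358749]]
cols 226..248
154 179 175 165 165 152 90 51 53 59 74 76 84 74 75 124 153 152 154 155 155 156 160 154 | 184 183 181 180 185 182 182 182 181 182 183 175 150 150 150 156 154 156 157 158 157 162 156
155 191 189 189 189 173 98 47 53 73 97 81 89 82 73 122 154 153 155 154 153 156 162 166 | 190 189 189 190 189 175 167 156 139 132 122 112 109 141 158 153 155 154 156 153 154 162 165
156 109 105 107 106 98 69 51 54 77 98 80 88 81 61 113 155 156 154 155 152 153 152 146 | 110 111 108 107 105 102 96 91 80 77 74 75 87 112 135 154 155 155 154 151 153 153 147
157 63 62 62 69 66 57 50 49 76 99 78 86 88 60 82 110 112 113 121 119 120 116 116 | 66 68 68 66 70 72 71 71 72 68 69 77 86 96 100 108 110 110 124 124 122 119 116
158 93 76 96 97 97 72 49 59 76 98 74 83 89 57 74 88 89 93 95 92 93 90 90 | 98 83 99 100 98 99 100 101 104 103 101 102 109 102 91 91 91 93 95 98 95 94 93
159 105 101 105 103 97 78 48 53
[... 3856 characters left out ...]
4
182 89 41 78 149 188 183 182 167 87 33 37 37 48 84 105 106 109 106 106 101 100 100 101 | 91 41 74 148 188 186 181 157 56 37 40 43 53 85 105 107 108 104 104 101 100 99 101
183 101 44 58 141 205 194 194 191 162 86 37 43 36 72 105 106 110 105 103 106 104 103 104 | 101 37 59 141 203 195 195 189 160 81 38 39 38 71 109 110 108 107 106 103 103 103 105
184 132 74 52 96 140 185 194 196 190 164 88 24 30 51 89 112 111 107 107 105 104 105 106 | 130 70 53 95 142 183 194 191 191 159 62 38 35 56 90 111 110 108 106 104 104 104 106
185 159 145 131 97 124 163 176 182 193 179 119 20 30 32 63 94 109 106 105 102 103 102 105 | 159 142 130 91 123 164 175 180 191 178 122 40 41 43 65 95 107 107 107 108 104 106 105
```

```bash
python3 - <<'E'
from h import *
# start: tips seen far (64,273.5) near (71.5,283)
o=np.array([.1354,-.558,0]);ty=np.array([np.sin(.238),-np.cos(.238),0])
for s in(-.05,.05):
    for z in(.204,.217,.23,.24): print(s,z,proj("side",o+s*ty+[0,0,z]).round(1))
# tip now: seen bottom (235.7,164)
for z in(.117,.13,.14): print(z,ray("side",(235.7,163.7),z).round(4))
im=np.vstack([cv2.resize(cv2.imread("lift.png")[130:190,195:275],(640,480),interpolation=2)])
cv2.imwrite("pics/a5.png",im)
E
```

```text
-0.05 0.204 [[ 75.5 268.1]]
-0.05 0.217 [[ 74.4 263.8]]
-0.05 0.23 [[ 73.2 259.4]]
-0.05 0.24 [[ 72.3 256. ]]
0.05 0.204 [[ 76.1 296.2]]
0.05 0.217 [[ 74.8 291.8]]
0.05 0.23 [[ 73.6 287.2]]
0.05 0.24 [[ 72.6 283.7]]
0.117 [0.5192 0.1417 0.117 ]
0.13 [0.5188 0.117  0.13  ]
0.14 [0.5184 0.0979 0.14  ]
```

View pics/a5.png

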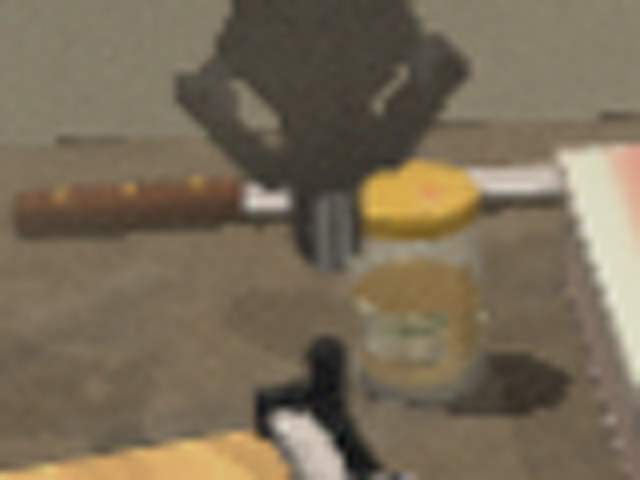

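The lifted fingertips show at (330,268) in the crop, about 20 mm higher than the reported pose says. The start picture has the same bias, and the 5 N contact was on the knob's top. So tips ≈ TCP + 18 mm, and I'll go about 26 mm deeper.

```bash
python3 -m creep '[{"gripper":0.7,"offset":[0,0,0],"twist":[0,0,0]},{"gripper":0.7,"offset":[0,0,0],"twist":[0,0,0]},{"gripper":0.7,"offset":[0,0,0],"twist":[0,0,0]},{"gripper":0.7,"offset":[0,0,15],"twist":[0,0,0]},{"gripper":0.7,"offset":[0,0,30],"twist":[0,0,0]}]' 25; python3 -m creep '[{"gripper":0.7,"offset":[0,0,12],"twist":[0,0,0]},{"gripper":0.7,"offset":[0,0,24],"twist":[0,0,0]},{"gripper":0.7,"offset":[0,0,34],"twist":[0,0,0]},{"gripper":0.7,"offset":[0,0,34],"twist":[0,0,0]},{"gripper":0.7,"offset":[0,0,34],"twist":[0,0,0]}]'; python3 -m creep '[{"gripper":0,"offset":[0,0,0],"twist":[0,0,0]},{"gripper":0,"offset":[0,0,0],"twist":[0,0,0]},{"gripper":0,"offset":[0,0,0],"twist":[0,0,0]},{"gripper":0,"offset":[0,0,0],"twist":[0,0,0]},{"gripper":0,"offset":[0,0,0],"twist":[0,0,0]}]' 
```

```text
time_s: 4.95
tcp_pos: [0.519, 0.1029, 0.0952]
tcp_rot: [0.001, 0.614, 0.789, 0.0]
contact_force: [0.4, -0.5, -0.5]
width: 0.0599
grip_force: 0.0
time_s: 5.45
tcp_pos: [0.5185, 0.1028, 0.0611]
tcp_rot: [-0.0, 0.614, 0.789, -0.0]
contact_force: [1.2, 0.4, 0.0]
width: 0.06
grip_force: 0.0
time_s: 5.95
tcp_pos: [0.5182, 0.1027, 0.0618]
tcp_rot: [-0.0, 0.614, 0.789, -0.0]
contact_force: [-2.9, -0.7, 6.1]
width: 0.0163
grip_force: 24.4
```

```bash
python3 -m creep '[{"gripper":0,"offset":[-0.7,-10.3,-2],"twist":[0,0,-8]},{"gripper":0,"offset":[-2.9,-20.4,-2],"twist":[0,0,-16]},{"gripper":0,"offset":[-6.4,-30.1,-2],"twist":[0,0,-24]},{"gripper":0,"offset":[-11.2,-39.2,-2],"twist":[0,0,-32]},{"gripper":0,"offset":[-17.3,-47.6,-2],"twist":[0,0,-40]}]'; python3 -m creep '[{"gripper":0,"offset":[0,0,0],"twist":[0,0,0]},{"gripper":0,"offset":[0,0,0],"twist":[0,0,0]},{"gripper":0,"offset":[0,0,0],"twist":[0,0,0]},{"gripper":0,"offset":[0,0,0],"twist":[0,0,0]},{"gripper":0,"offset":[0,0,0],"twist":[0,0,0]}]'
python3 - <<'E'
from h import *
q=[.4912,-.0301,.2547];p=r.get_obs()["tcp_pos"];print(w2b(p,q))
E
```

```text
time_s: 6.45
tcp_pos: [0.4774, 0.074, 0.0621]
tcp_rot: [0.002, 0.304, 0.953, 0.0]
contact_force: [7.2, -0.0, -11.8]
width: 0.0161
grip_force: 24.7
time_s: 6.95
tcp_pos: [0.4772, 0.0739, 0.0621]
tcp_rot: [0.001, 0.307, 0.952, -0.0]
contact_force: [4.6, -1.4, -10.3]
width: 0.016
grip_force: 24.8
[0.0126713  0.10414396]
```

```bash
python3 -m creep '[{"gripper":0,"offset":[-0.7,-10.3,1.5],"twist":[0,0,-8]},{"gripper":0,"offset":[-2.9,-20.4,1.5],"twist":[0,0,-16]},{"gripper":0,"offset":[-5.4,-27.7,1.5],"twist":[0,0,-22]},{"gripper":0,"offset":[-6.2,-30,1.5],"twist":[0,0,-24]},{"gripper":0,"offset":[-6.2,-30,1.5],"twist":[0,0,-24]}]'; python3 - <<'E'
from h import *
q=[.4912,-.0301,.2547];o=r.get_obs();p=o["tcp_pos"];print(w2b(p,q))
M=R.from_quat(np.roll(o["tcp_rot"],-1));print((M.inv().apply(b2w(0,-.01,0,[0,0,.2547]))*1000).round(2))
i=r.capture("top");cv2.imwrite("mid.png",i[:,:,::-1])
E
```

```text
time_s: 7.45
tcp_pos: [0.4664, 0.0465, 0.0619]
tcp_rot: [0.003, 0.103, 0.995, 0.001]
contact_force: [6.1, 1.0, -6.4]
width: 0.0164
grip_force: 25.1
[-0.00472839  0.08037614]
[-4.44 -8.96  0.01]
```

```bash
python3 -m creep '[{"gripper":0,"offset":[-4,-8,0],"twist":[0,0,0]},{"gripper":0,"offset":[-8,-16,0],"twist":[0,0,0]},{"gripper":0,"offset":[-12,-24,0],"twist":[0,0,0]},{"gripper":0,"offset":[-16,-32.5,0],"twist":[0,0,0]},{"gripper":0,"offset":[-20,-40.5,0],"twist":[0,0,0]}]' 40;python3 -m creep '[{"gripper":0,"offset":[0,0,0],"twist":[0,0,0]},{"gripper":0,"offset":[0,0,0],"twist":[0,0,0]},{"gripper":0,"offset":[0,0,0],"twist":[0,0,0]},{"gripper":0,"offset":[0,0,0],"twist":[0,0,0]},{"gripper":0,"offset":[0,0,0],"twist":[0,0,0]}]'; python3 - <<'E'
from h import *
q=[.4912,-.0301,.2547];o=r.get_obs();p=o["tcp_pos"];print(w2b(p,q))
a=r.capture("top")[:,:,::-1];b=r.capture("side")[:,:,::-1]
cv2.imwrite("t2.png",a);cv2.imwrite("s2.png",b)
f=lambda x:cv2.resize(x,(400,400),interpolation=2)
cv2.imwrite("pics/a6.png",np.hstack([f(a[185:245,235:295]),f(b[180:240,190:250])]))
E
```

```text
time_s: 8.0
tcp_pos: [0.4768, 0.0054, 0.0618]
tcp_rot: [0.001, 0.103, 0.995, 0.003]
contact_force: [3.6, 9.3, -1.6]
width: 0.0155
grip_force: 39.2
time_s: 8.5
tcp_pos: [0.4772, 0.0039, 0.0619]
tcp_rot: [0.002, 0.103, 0.995, 0.001]
contact_force: [4.4, 4.6, -4.2]
width: 0.0159
grip_force: 39.2
[-0.0049308   0.03644549]
```

View pics/a6.png

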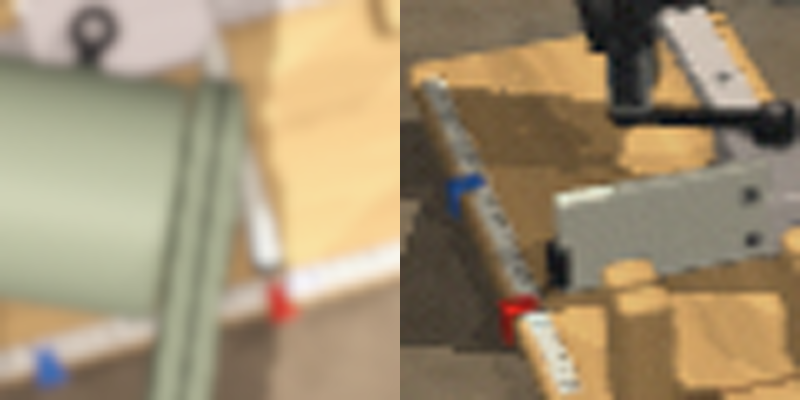

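Top crop: the pointer is at (268,267), right above the red clip at (283,301). The pivot is at (94,33). Converting.

```bash
python3 - <<'E'
from h import *
q=[.4912,-.0301,.2547]
c=lambda u,v:((u+.5)/6.667-.5+235,(v+.5)/6.667-.5+185)
for n,uv,z in[("tip",(268,267),.027),("red",(283,301),.027),("axis",(94,33),.08)]:print(n,w2b(ray("top",c(*uv),z),q).round(4))
a=cv2.imread("t2.png").astype(int);B,G,Rr=a[...,0],a[...,1],a[...,2]
w=np.clip(Rr-np.maximum(G,B)-60,0,None);w[:,:260]=0;w[:,295:]=0;w[:210]=0;w[245:]=0
ys,xs=np.mgrid[:384,:512];u=(w*xs).sum()/w.sum(),(w*ys).sum()/w.sum();print(u,w2b(ray("top",u,.027),q).round(4))
g=a.mean(2).astype(int);print(g[219:232,268:284])
E
```

```text
tip [-0.0695 -0.0446]
red [-0.087  -0.0471]
axis [0.0573 0.0062]
(np.float64(276.61423220973785), np.float64(230.40074906367042)) [-0.0888 -0.0453]
[[156 142 130 135 168 209 231 222 193 184 200 208 209 209 209 210]
 [156 140 129 135 164 207 232 228 201 188 201 209 210 210 210 210]
 [156 139 130 135 160 204 232 232 211 196 203 210 211 212 212 210]
 [154 139 131 134 154 198 231 236 219 201 204 211 212 212 211 209]
 [152 136 131 133 145 185 219 226 211 193 199 209 212 212 213 211]
 [151 134 132 133 133 155 183 191 179 171 191 210 216 218 223 224]
 [150 136 133 134 128 126 136 143 145 160 194 221 228 228 233 236]
 [146 135 135 138 137 137 134 134 148 169 204 233 241 238 238 241]
 [143 139 146 152 157 162 156 143 148 170 208 237 246 243 239 238]
 [149 153 165 172 178 180 166 141 133 159 203 231 239 235 227 220]
 [162 169 180 189 192 189 171 139 117 140 182 210 217 209 197 185]
 [173 180 187 192 192 184 165 135 110 120 150 173 179 174 163 152]
 [174 181 180 177 170 160 143 120 105 113 132 147 150 148 143 139]]
```

```bash
python3 -m creep '[{"gripper":0,"offset":[-0.5,-1,0],"twist":[0,0,0]},{"gripper":0,"offset":[-1.1,-2.2,0],"twist":[0,0,0]},{"gripper":0,"offset":[-1.1,-2.2,0],"twist":[0,0,0]},{"gripper":0,"offset":[-1.1,-2.2,0],"twist":[0,0,0]},{"gripper":0,"offset":[-1.1,-2.2,0],"twist":[0,0,0]}]' ; python3 - <<'E'
from h import *
q=[.4912,-.0301,.2547];o=r.get_obs();p=o["tcp_pos"];print(w2b(p,q))
a=cv2.imread("t2.png").mean(2)[219:224,268:284];b=r.capture("top").mean(2)[219:224,268:284]
print(a.round().astype(int)[1:4],b.round().astype(int)[1:4],sep="\n")
E
```

```text
time_s: 9.1
tcp_pos: [0.4774, 0.0029, 0.0619]
tcp_rot: [0.001, 0.103, 0.995, 0.002]
contact_force: [2.8, 8.2, -2.5]
width: 0.0156
grip_force: 39.4
[-0.00500571  0.03539166]
[[157 141 129 135 165 207 233 228 201 189 201 209 210 211 211 210]
 [156 140 130 135 160 204 233 233 212 196 203 210 212 212 212 211]
 [155 139 131 134 155 199 231 236 219 201 204 211 212 212 212 209]]
[[159 157 141 134 157 202 233 235 216 196 199 208 210 210 211 211]
 [161 157 143 135 154 199 232 239 224 200 197 207 211 212 212 210]
 [162 156 142 135 148 190 227 237 225 203 200 209 212 213 212 209]]
```

```bash
python3 -m creep '[{"gripper":0,"offset":[-0.7,-1.4,0],"twist":[0,0,0]},{"gripper":0,"offset":[-1.4,8.9,0],"twist":[0,0,8]},{"gripper":0,"offset":[-3.6,19,0],"twist":[0,0,16]},{"gripper":0,"offset":[-7.1,28.7,0],"twist":[0,0,24]},{"gripper":0,"offset":[-11.2,36.5,0],"twist":[0,0,31]}]' ; python3 - <<'E'
from h import *
q=[.4912,-.0301,.2547];o=r.get_obs();p=o["tcp_pos"];print(w2b(p,q))
a=r.capture("top");cv2.imwrite("t3.png",a[:,:,::-1]);b=a.mean(2)[219:224,268:284]
print(b.round().astype(int)[1:4],sep="\n")
E
```

```text
time_s: 9.65
tcp_pos: [0.4933, 0.0356, 0.0616]
tcp_rot: [-0.002, 0.367, 0.93, 0.001]
contact_force: [-2.8, 4.2, 3.7]
width: 0.0161
grip_force: 40.0
[0.01856324 0.06308057]
[[132 133 134 138 159 201 233 241 228 202 194 206 211 212 213 212]
 [134 135 135 137 152 189 225 240 232 208 196 205 212 214 214 212]
 [136 135 136 136 143 172 212 236 234 214 199 206 213 214 214 211]]
```

```bash
python3 -m creep '[{"gripper":0,"offset":[-0.7,10.3,0],"twist":[0,0,8]},{"gripper":0,"offset":[-2.9,20.4,0],"twist":[0,0,16]},{"gripper":0,"offset":[-6.4,30.1,0],"twist":[0,0,24]},{"gripper":0,"offset":[-11.2,39.2,0],"twist":[0,0,32]},{"gripper":0,"offset":[-12.5,41.2,0],"twist":[0,0,34]}]' ;python3 -m creep '[{"gripper":0,"offset":[0,0,0],"twist":[0,0,0]},{"gripper":0,"offset":[0,0,0],"twist":[0,0,0]},{"gripper":0,"offset":[0,0,0],"twist":[0,0,0]},{"gripper":0,"offset":[0,0,0],"twist":[0,0,0]},{"gripper":0,"offset":[0,0,0],"twist":[0,0,0]}]'; python3 - <<'E'
from h import *
q=[.4912,-.0301,.2547];o=r.get_obs();p=o["tcp_pos"];print(w2b(p,q))
a=r.capture("top");cv2.imwrite("t4.png",a[:,:,::-1]);b=a.mean(2)[219:224,268:284]
print(b.round().astype(int)[1:4],sep="\n")
E
```

```text
time_s: 10.2
tcp_pos: [0.5296, 0.0583, 0.0618]
tcp_rot: [-0.004, 0.622, 0.783, -0.0]
contact_force: [-10.5, 6.2, 10.4]
width: 0.0158
grip_force: 40.7
time_s: 10.7
tcp_pos: [0.5295, 0.0582, 0.0619]
tcp_rot: [-0.003, 0.621, 0.784, 0.0]
contact_force: [-6.0, 7.2, 7.0]
width: 0.0157
grip_force: 40.3
[0.05931186 0.07582942]
[[133 134 134 138 157 199 233 241 229 203 195 207 212 213 213 213]
 [135 135 136 137 151 188 225 241 233 208 196 206 213 215 214 213]
 [136 136 137 136 143 172 213 236 235 215 200 207 214 215 214 211]]
```

```bash
python3 -m creep '[{"gripper":0.6,"offset":[0,0,0],"twist":[0,0,0]},{"gripper":0.6,"offset":[0,0,0],"twist":[0,0,0]},{"gripper":0.6,"offset":[0,0,0],"twist":[0,0,0]},{"gripper":0.6,"offset":[0,0,0],"twist":[0,0,0]},{"gripper":0.6,"offset":[0,0,0],"twist":[0,0,0]}]';python3 -m creep '[{"gripper":0.6,"offset":[0,0,-10],"twist":[0,0,0]},{"gripper":0.6,"offset":[0,0,-30],"twist":[0,0,0]},{"gripper":0.6,"offset":[0,0,-60],"twist":[0,0,0]},{"gripper":0.6,"offset":[0,0,-90],"twist":[0,0,0]},{"gripper":0.6,"offset":[0,0,-120],"twist":[0,0,0]}]';python3 -m creep '[{"gripper":0.6,"offset":[30,0,0],"twist":[0,0,0]},{"gripper":0.6,"offset":[70,0,0],"twist":[0,0,0]},{"gripper":0.6,"offset":[110,20,0],"twist":[0,0,0]},{"gripper":0.6,"offset":[150,40,0],"twist":[0,0,0]},{"gripper":0.6,"offset":[180,50,0],"twist":[0,0,0]}]'; python3 - <<'E'
from h import *
q=[.4912,-.0301,.2547]
a=r.capture("top");cv2.imwrite("t5.png",a[:,:,::-1]);b=a.mean(2)[219:224,268:284]
print(b.round().astype(int)[1:4],sep="\n")
# dark pixels near lever
K=proj("top",[b2w(.06,.0796,.104,q),b2w(.06,.0046,.08,q)]);print(K.round(1))
x0=int(K[0,0])-8;y0=int(K[0,1])-9;print(x0,y0);print(a.mean(2)[y0:y0+18,x0:x0+38].astype(int))
E
```

```text
time_s: 11.25
tcp_pos: [0.5317, 0.0553, 0.0617]
tcp_rot: [0.0, 0.621, 0.784, 0.0]
contact_force: [-0.7, 0.3, -0.0]
width: 0.051
grip_force: 0.0
time_s: 11.75
tcp_pos: [0.5316, 0.0555, 0.1836]
tcp_rot: [0.0, 0.621, 0.784, 0.0]
contact_force: [0.1, -0.2, -0.6]
width: 0.0515
grip_force: 0.0
time_s: 12.25
tcp_pos: [0.5398, 0.2447, 0.1829]
tcp_rot: [0.001, 0.621, 0.784, 0.001]
contact_force: [0.2, -0.3, -0.2]
width: 0.0509
grip_force: 0.0
[[198 200 200 199 198 213 235 242 229 203 196 207 213 214 214 214]
 [201 202 202 201 199 208 229 241 234 209 197 207 213 215 215 214]
 [203 202 203 201 195 197 218 238 236 215 201 208 214 215 215 212]]
[[224.6 194.7]
 [249.  188.5]]
216 185
[[105 106 106 106 104 102 101 101 102 105 107 110 113 117 119 123 129 135
  138 146 161 182 212 238 250 251 252 253 252 250 239 218 192 175 173 184
  208 234]
 [106 105 105 105 104 103 101 103 108 113 117 121 127 134 138 141 146 150
  153 156 163 178 208 238 251 252 252 251 247 238 217 181 146 133 128 138
  178 221]
 [106 106 106 105 107 110 112 115 122 131 135 139 144 149 152 154 156 158
  158 157 157 165 194 225 242
[... 1741 characters left out ...]
 135 150 189 223 239 242 238 230 223 220 216 210 206
  206 205]
 [180 178 171 160 151 155 163 161 153 144 141 141 141 141 141 138 135 135
  134 132 131 129 129 129 137 162 192 212 219 219 212 207 205 206 205 205
  205 207]
 [178 174 168 160 153 152 155 153 145 139 139 140 137 135 135 134 132 130
  129 128 127 127 128 129 132 141 161 183 200 206 206 205 205 206 207 207
  207 207]
 [172 164 158 153 145 142 144 144 138 135 135 135 134 133 132 131 130 129
  129 129 129 131 132 133 135 138 149 172 193 204 207 208 208 208 208 208
  208 208]
 [159 150 145 144 139 136 136 137 135 133 133 131 131 130 130 131 132 135
  135 134 134 135 137 138 139 141 148 166 188 202 208 210 209 209 209 209
  210 209]]
```

```bash
python3 -m creep '[{"gripper":0.6,"offset":[0,0,0],"twist":[0,0,0]},{"gripper":0.6,"offset":[0,0,0],"twist":[0,0,0]},{"gripper":0.6,"offset":[0,0,0],"twist":[0,0,0]},{"gripper":0.6,"offset":[0,0,0],"twist":[0,0,0]},{"gripper":0.6,"offset":[0,0,0],"twist":[0,0,0]}]'; python3 -c "
from bench import r
print(r.hand_in())"
```

```text
time_s: 12.8
tcp_pos: [0.5392, 0.2412, 0.1818]
tcp_rot: [0.0, 0.622, 0.783, -0.0]
contact_force: [-0.0, -0.1, -0.1]
width: 0.051
grip_force: 0.0
the job is handed in; nothing more can be done
None
```

I handed the job in at 12.8 s: the lever was swung open, the fence slid about 46 mm to the right, and the lever swung home again, with the arm clear afterwards. By my last measurements the pointer stands within about 2 mm of the red clip's middle and the lever is close to 0 rad; `hand_in` returned no verdict.

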